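# Square, clamp and load a drilling jig

## Robot

A 7-joint arm with a two-finger parallel gripper is mounted at the origin on the work surface. World frame = base frame: x ahead of the robot, y to its left, z up, the work surface at z = 0. Lengths are in m, angles in degrees, forces in N, time in s.
With the tool pointing down it reaches from about 0.35 to 0.9 m from the base axis. Payload 7.2 kg.
Tool frame: the origin (TCP) lies at the very end of the fingers, on their centre line; the grasp point (between the pads) lies 19 mm behind it (r.tcp_to_grasp is the distance from the TCP to the grasp point, in m); z points along the fingers, y is the direction in which the jaws open and shut (so a half turn about z gives the same grasp; the last joint's range is limited). The gripper opens to 85 mm and grips with 20 to 120 N. Pads are 22 mm wide; open, the fingers measure 114 mm over their backs; the gripper's body (76 mm by 85 mm) begins 54 mm behind the grasp point. The pads swing forward as they close: fully open they stand 13 mm farther back than shut.
Start: joints at [-75.527, 23.554, -0.728, 91.456, 0.321, 64.991, -4.71], TCP at [0.197, 0.593, 0.199] pointing down, gripper open.
Joint ranges: [-169.25, 169.25], [-16.82, 113.86], [-84.01, 82.57], [7.8, 145.47], [-59.2, 239.2], [7.22, 106.19], [-163.78, 163.78]. Speed limits (degrees/s): [136.94, 136.94, 172.46, 172.46, 180, 180, 180].

## Interface

Orientations are given as [roll, pitch, yaw] about the fixed x, y, z axes, in that order (R = Rz(yaw) Ry(pitch) Rx(roll)).
In Python, from station import r, solver, capture, camera_model, recognise, outline_of gives the robot as it stands. Calls block until the motion is done:
- r.goto(position, orientation): joint-space move of the TCP to a pose.
- r.line_to(position, velocity=0.15, attitude=None, force_limit=None): straight line of the TCP; attitude=None keeps the orientation; velocity is the mean speed in m/s. With force_limit (N) it stops when the force on the tool has changed by that much, and returns True; else False.
- r.set_joints(angles): joint-space move.
- r.let_go() and r.clamp(grasp_force=None): open the fingers fully, or close them until they stop; grasp_force is the grip in N (None keeps the last).
- r.dwell(seconds).
- solver.solve_ik(position, orientation): joint angles nearest the present ones, or None.
- r.get_obs(): the state.
- capture(name): name is "side" or "top"; returns the picture (420x560x3 uint8, red, green, blue); there is no depth.
- camera_model(name): a dict with "mtx" (3x3 intrinsics, pixels), "rvec" (rotation vector, rad) and "tvec" (3), from world to camera coordinates, as OpenCV has them. Camera axes: x right, y down, z forward; pixel columns grow to the right and rows downward; lengths in m; the calibration is good to about 2 mm. A picture is of the moment at which its call begins. camera_model takes no time and is no camera call.
A pose or a line that the arm cannot do raises r.IKError and nothing moves.
- r.sign_off(): hands the job in, once; it reports no verdict.
Trained networks look in the newest picture that a camera, given by its name, has taken for a name from the list of things; names that differ only in an ending like _2 or _b are one class to them, and where a whole thing is asked for, a point or a joint stands for the part that bears it (a point fixed in the world has none). Each returns a list of dicts, best first, with "score" (0 to 1); they miss things now and then, are a little off and sometimes report something else, mostly with a low value. They report only what shows in the picture. A call takes as long as a camera call. They do not tell look-alikes from the thing itself.
- recognise(thing, camera): "location" ([x, y, z] in m, in the coordinates of the camera as it stood for that picture, good to about 4 mm: the middle of the surface that is visible of it).
- outline_of(thing, camera): "pixels" (420x560 bool, what is visible of it).
The state is a dict: "clock": time; "joint_positions": joint angles; "qvel": joint speeds; "joint_torque": joint torques, N m; "position": TCP position; "orientation": TCP orientation; "wrist_force": force on the tool from outside, world axes, zero at the start; "moment": the same for the moment, N m; "finger_gap": opening from 0.0 (shut) to 1.0 (fully open).
Only numpy, scipy, OpenCV 4.12 (cv2) and the standard library are available. Lean on these libraries where they do the work, as an engineer would, in place of code of your own. Each camera call takes 0.05 s, during which the arm holds its last target.

## Task

Get the drilling fixture ready for a batch. First, with the clamp still open, swing the aluminium jig plate square on its bed by pushing its free near corner while the far end bears on the far steel pin, until its long edge lies against both pins (keep the plate down on its feet); next wind the red crank handle clockwise, about three turns, until the clamp jaw is tight on the plate; then lay every tool blank that is there in the plate, one to a lane, lengthwise in the middle of its lane and flat. Leave the oil bottle, mug and hammer alone.

Things in the scene. Friction and masses are not known exactly. Their poses are not given: they have to be found in the camera images.
- fixture: Drilling fixture screwed to the bench: green bed 305 x 300 mm, top 12 mm above the table. Origin on the table, under where the plate's centre comes when square. x = clamping direction (about world +y), y roughly back to the robot, z up. The pins' plate-side tangent is at x = +55 mm. A blue screw housing 60 (x) x 70 (y) mm, 46 mm high, is centred at x = -187, y = -40 mm.
- pin_far (a point): Top centre of the far locating pin (the pivot): fixed steel, 18 mm diameter, from the bed up to 44 mm above the table; fixture frame (64, -75, 44) mm.
- pin_near (a point): Top centre of the near locating pin, the same size; fixture frame (64, 95, 44) mm.
- jig: Loose aluminium jig plate, 0.75 kg, 110 (x) x 226 (y) x 10 mm, on four feet 6 mm high, so its rim is 6 to 16 mm above the bed. Origin at foot level on the pin-side long edge, 38 mm from the far end: it spans x -110 to 0, y -38 to 188 mm. Square on the pins: axes parallel to the fixture's, origin at fixture (55, -75 +-30) mm. Ribs 5 mm high, 6 wide, along x at y = -35, 21, 75, 129, 185 part four lanes.
- jig_corner (a point): The plate's free near corner on the side away from the pins, on the rim; plate frame (-110, 188, 11) mm. Push the long edge beside it towards the pins (3 to 10 N; it slides with friction and stays where left). The plate starts turned 0.22 to 0.40 rad counter-clockwise (from above) from square, this end swung away from the pins and its far end a few mm or less short of the far pin.
- lane0 (a point): Centre of the first lane (nearest the pivot end) on the plate's top face, plate frame (-55, -6, 16) mm; lanes run along the plate's x. A small dark dot marks it.
- lane1 (a point): Centre of the second lane on the plate's top face, plate frame (-55, 48, 16) mm.
- lane2 (a point): Centre of the third lane on the plate's top face, plate frame (-55, 102, 16) mm.
- lane3 (a point): Centre of the fourth lane on the plate's top face, plate frame (-55, 156, 16) mm.
- jaw: Clamp jaw, dark steel block with brass face, 28 mm (x) x 44 mm (y), from 1 to 29 mm above the bed. Origin at the foot of its brass front face. It slides along the fixture's x at fixture y = -35 mm, driven by the crank: 18 mm per turn. Fully open its face is at fixture x = -107 mm; it meets the square plate at x = -55 mm.
- crank (a joint): Angle of the crank in rad, growing clockwise seen from above (tightening): 0 is fully open, the jaw meets the square plate at about 18.15 rad (nearly three turns) and a hard stop is at 18.45 rad. Starts at 0 to 1.5 rad; stays where it is left. Turning it takes about 2 N at the handle.
- crank_handle (a point): Grip point on the crank's red upright handle: a freely revolving round sleeve, 21 mm diameter, 42 mm tall, from z = 57 to 99 mm above the table, 50 mm out from the crank's axis. This point is on the sleeve's axis at z = 81 mm. The flat crank arm under it reaches up to z = 56 mm.
- crank_axis (a point): Point on the crank's fixed upright axis at the height of the handle's grip point (z = 81 mm).
- blank0: Tool blank, a light grey forged steel bar 104 mm (x) x 22 mm (y) x 24 mm (z), about 0.3 kg, with a copper spot on top in the middle. Origin at its centre. Lies on the table to the robot's right; two to four of the four are there (None if absent).
- blank1: Tool blank, a light grey forged steel bar 104 mm (x) x 22 mm (y) x 24 mm (z), about 0.3 kg, with a copper spot on top in the middle. Origin at its centre. Lies on the table to the robot's right; two to four of the four are there (None if absent).
- blank2: Tool blank, a light grey forged steel bar 104 mm (x) x 22 mm (y) x 24 mm (z), about 0.3 kg, with a copper spot on top in the middle. Origin at its centre. Lies on the table to the robot's right; two to four of the four are there (None if absent).
- blank3: Tool blank, a light grey forged steel bar 104 mm (x) x 22 mm (y) x 24 mm (z), about 0.3 kg, with a copper spot on top in the middle. Origin at its centre. Lies on the table to the robot's right; two to four of the four are there (None if absent).
- oil: Bystander: yellow oil bottle with a red cap, 56 mm diameter, 130 mm tall; origin under its centre. Not to be disturbed.
- mug: Bystander: white mug, 80 mm diameter, 85 mm tall; origin under its centre. Not to be disturbed.
- hammer: Bystander: hammer lying on the table; origin under its middle. Not to be disturbed.
Not all that is in view belongs to the job. Leave any black or yellow look-alike of the blank2 alone.

How it is judged (in metres and radians):
On the way, in this order (a step that is already met when the one before it is completed fails the run):
1. the jig plate lies square against both pins, the clamp still open (angle between the x axis of jig and the x axis of fixture, either way round below 0.035 rad and x of jig in the frame of fixture between 0.0515 and 0.0585 m and y of jig in the frame of fixture between -0.105 and -0.045 m and angle between jig's own z axis and vertical below 0.05 rad and value of joint crank below 6 rad), for 0.2 s.
2. the crank is wound until the jaw is tight on the square plate (angle between the x axis of jig and the x axis of fixture, either way round below 0.035 rad and x of jig in the frame of fixture between 0.0515 and 0.0585 m and y of jig in the frame of fixture between -0.105 and -0.045 m and angle between jig's own z axis and vertical below 0.05 rad and value of joint crank above 17.8 rad and contact force between jaw and jig above 1 N), for 0.2 s.
3. every blank there lies in a lane of its own ((horizontal distance between blank0 and lane0 below 0.015 m or horizontal distance between blank0 and lane1 below 0.015 m or horizontal distance between blank0 and lane2 below 0.015 m or horizontal distance between blank0 and lane3 below 0.015 m) and angle between the x axis of each of blank0, blank1, blank2, blank3 and the x axis of jig, either way round below 0.17 rad and z of blank0 in the frame of jig between 0.022 and 0.033 m and linear speed of each of blank0, blank1, blank2, blank3 below 0.02 m/s and horizontal distance between blank0 and blank1 above 0.035 m and horizontal distance between each of blank0, blank1 and blank2 above 0.035 m and horizontal distance between each of blank0, blank1, blank2 and blank3 above 0.035 m and (horizontal distance between blank1 and lane0 below 0.015 m or horizontal distance between blank1 and lane1 below 0.015 m or horizontal distance between blank1 and lane2 below 0.015 m or horizontal distance between blank1 and lane3 below 0.015 m) and z of blank1 in the frame of jig between 0.022 and 0.033 m and (horizontal distance between blank2 and lane0 below 0.015 m or horizontal distance between blank2 and lane1 below 0.015 m or horizontal distance between blank2 and lane2 below 0.015 m or horizontal distance between blank2 and lane3 below 0.015 m) and z of blank2 in the frame of jig between 0.022 and 0.033 m and (horizontal distance between blank3 and lane0 below 0.015 m or horizontal distance between blank3 and lane1 below 0.015 m or horizontal distance between blank3 and lane2 below 0.015 m or horizontal distance between blank3 and lane3 below 0.015 m) and z of blank3 in the frame of jig between 0.022 and 0.033 m), for 0.2 s.
At the end, for the whole second after the job is handed in: Plate square within 0.035 rad, its edge within 3.5 mm of the pin line and within 30 mm of nominal along it; crank past 17.8 rad, jaw pressing on the plate; each blank present flat and at rest on the plate, centre within 15 mm of a lane centre, 0.17 rad of its direction, one to a lane (all of step 2 and all of step 3); the robot touches nothing.
It fails at once if the jig plate is lifted off its bed by more than 15 mm (height (world z) of jig above 0.027 m).
It fails at once if the oil bottle, mug or hammer is shifted by more than 40 mm or the bottle or mug tipped (distance of any of oil, mug, hammer from where it was at the start of the episode above 0.04 m or angle between any of oil, mug's own z axis and vertical above 0.5 rad).
Of blank0, blank1, blank2, blank3 only 2 to 4 are there at a start; the rules pass over those that are not, and their reading is None.
At some moment in a run one of blank0, blank1, blank2, blank3 may be knocked a few centimetres aside while the robot is not near it.
Once in a run the grip may slacken for a moment while it holds something.
It also fails if it takes over 210 s, if anything falls off the work surface, if the arm or the gripper's body presses on something with over 40 N, if the wrist force passes 120 N, or if a joint passes its speed limit or range.

## Working session

There is one attempt and no reset: what is moved stays moved. The work goes in short steps, each a Python script; the robot and the scene stay as the last script left them, time stands still between calls to the robot, and variables do not carry over. Pictures are saved under pics/ and viewed, and the job is handed in when it is done.

```bash
ls; mkdir -p pics
cat > h.py <<'E'
import numpy as np, cv2, os
from station import r, solver, capture, camera_model, recognise, outline_of
def snap(cam,name):
    im=capture(cam); cv2.imwrite(f'pics/{name}.png',im[:,:,::-1]); return im
def cm(cam):
    m=camera_model(cam); R,_=cv2.Rodrigues(np.array(m['rvec'],float)); return np.array(m['mtx'],float),R,np.array(m['tvec'],float).reshape(3)
def proj(cam,P):
    m=camera_model(cam); p,_=cv2.projectPoints(np.array(P,float).reshape(-1,3),np.array(m['rvec'],float),np.array(m['tvec'],float),np.array(m['mtx'],float),None); return p.reshape(-1,2)
def back(cam,uv,z):
    K,R,t=cm(cam); uv=np.array(uv,float).reshape(-1,2)
    d=(np.linalg.inv(K)@np.c_[uv,np.ones(len(uv))].T).T@R
    c=-R.T@t; s=(z-c[2])/d[:,2]; return c+d*s[:,None]
def w(cam,loc):
    K,R,t=cm(cam); return R.T@(np.array(loc)-t)
E
python3 - <<'E'
from h import *
print(r.get_obs())
for c in('top','side'):
    snap(c,c+'0'); K,R,t=cm(c); print(c,K.tolist(),-R.T@t,R.tolist())
    for n in ['fixture','pin_far','pin_near','jig','jig_corner','lane0','lane3','jaw','crank_handle','crank_axis','crank','blank0','oil','mug','hammer']:
        try:
            print(n,[(np.round(w(c,d['location']),3).tolist(),round(d['score'],2)) for d in recognise(n,c)])
        except Exception as e: print(n,e)
E
```

```text
pics
{'clock': 0.0, 'joint_positions': array([-75.52803435,  23.60095869,  -0.72957537,  91.50507594,
         0.32155446,  64.99062442,  -4.71107406]), 'qvel': array([ 0.06223657, -0.01668133,  0.00552481,  0.03905413, -0.03407591,
       -0.0196616 ,  0.09336484]), 'joint_torque': array([-6.66818596e-04, -6.00637937e+01,  6.82092737e-01, -2.99414957e+01,
        1.38724278e-02,  1.09369762e-02, -2.51765636e-05]), 'position': array([0.19692764, 0.59257367, 0.19853543]), 'orientation': array([-1.79905639e+02,  6.86374959e-03,  1.61621948e+02]), 'wrist_force': array([-0.27092936, -0.46533262, -1.22054607]), 'moment': array([-0.0341888 ,  0.01601518,  0.02254606]), 'finger_gap': 0.9965943307092664}
top [[388.3863791588329, 0.0, 281.8585324442983], [0.0, 388.3863791588329, 207.80245466793772], [0.0, 0.0, 1.0]] [0.41632168 0.03112907 1.12152541] [[-0.0017409467535458578, -0.9999964328585481, 0.0020256787949183355], [-0.9961477808743971, 0.0015566412916457883, -0.0876765392046388], [0.0876730731947657, -0.002170515622612647, -0.9961469375039594]]
fixture [([0.562, 0.048, 0.01], 0.95), ([0
[... 1463 characters left out ...]
4), ([0.621, -0.201, 0.022], 0.37)]
lane3 [([0.567, 0.128, 0.032], 0.94), ([0.574, 0.031, 0.044], 0.54), ([0.621, -0.201, 0.022], 0.37)]
jaw [([0.544, 0.024, 0.013], 0.53), ([0.572, 0.031, 0.045], 0.49), ([0.588, -0.007, 0.059], 0.27)]
crank_handle [([0.591, -0.004, 0.061], 0.74), ([0.548, 0.024, 0.012], 0.66)]
crank_axis [([0.543, 0.023, 0.015], 0.69), ([0.567, 0.127, 0.029], 0.54)]
crank [([0.588, -0.007, 0.059], 0.45)]
blank0 [([0.621, -0.2, 0.023], 0.91), ([0.605, -0.374, 0.023], 0.8), ([0.468, -0.404, 0.026], 0.71), ([0.736, -0.373, 0.021], 0.7)]
oil [([0.383, 0.339, 0.069], 0.67)]
mug [([0.296, -0.347, 0.054], 0.68)]
hammer [([0.614, 0.404, 0.024], 0.92), ([0.545, 0.026, 0.017], 0.24)]
```

View pics/top0.png

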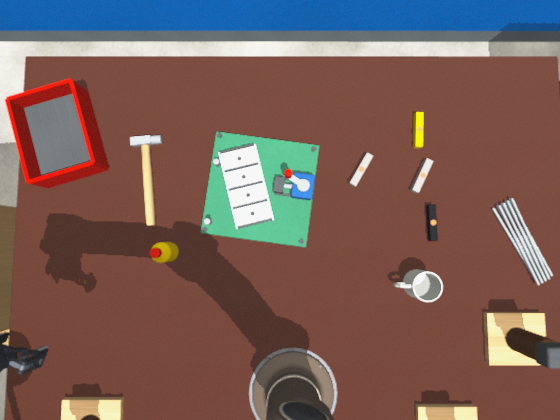

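View pics/side0.png

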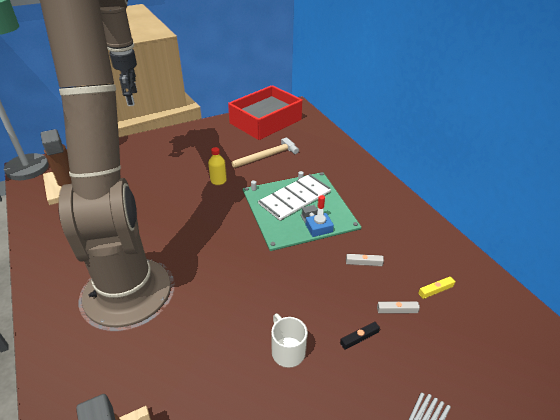

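Run:
```python
from h import *
im=cv2.imread('pics/top0.png')
c=im[120:260,190:330]; cv2.imwrite('pics/c1.png',cv2.resize(c,(840,840),interpolation=cv2.INTER_CUBIC)[:, :][0:600+0] if 0 else cv2.resize(c,(600,600),interpolation=cv2.INTER_CUBIC))
s=cv2.imread('pics/side0.png')[165:250,235:365]; cv2.imwrite('pics/c2.png',cv2.resize(s,(800,523),interpolation=cv2.INTER_CUBIC))
hsv=cv2.cvtColor(im,cv2.COLOR_BGR2HSV)
g=cv2.inRange(hsv,(60,60,60),(95,255,255)); n,l,st,_=cv2.connectedComponentsWithStats(g)
k=1+np.argmax(st[1:,4]); ys,xs=np.where(l==k); h=cv2.convexHull(np.c_[xs,ys].astype(np.float32))
rc=cv2.boxPoints(cv2.minAreaRect(h)); print(rc); B=back('top',rc,.012); print(B, np.linalg.norm(B-np.roll(B,1,0),axis=1), B.mean(0))
```

```text
[[200.08722 232.8044 ]
 [213.8111  130.49907]
 [319.45874 144.67131]
 [305.73486 246.97664]]
[[ 0.44279583  0.26192015  0.012     ]
 [ 0.74071766  0.22687197  0.012     ]
 [ 0.69822479 -0.08102671  0.012     ]
 [ 0.40206778 -0.03897249  0.012     ]] [0.30363655 0.29997631 0.31081706 0.29912795] [0.57095151 0.09219823 0.012     ]
```

View pics/c1.png

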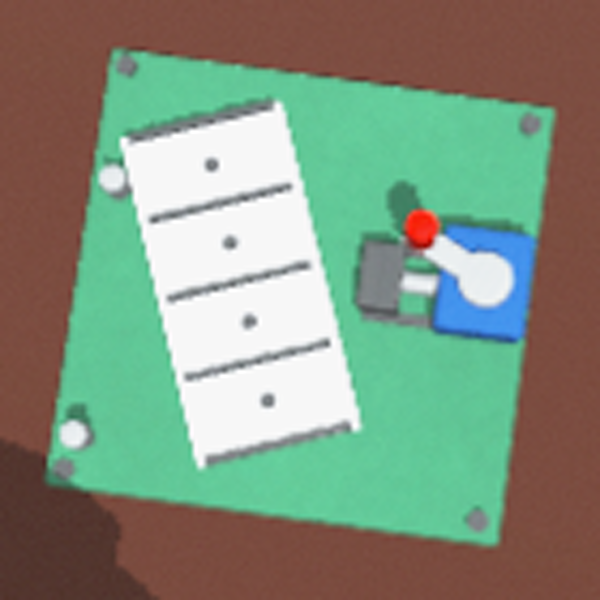

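View pics/c2.png

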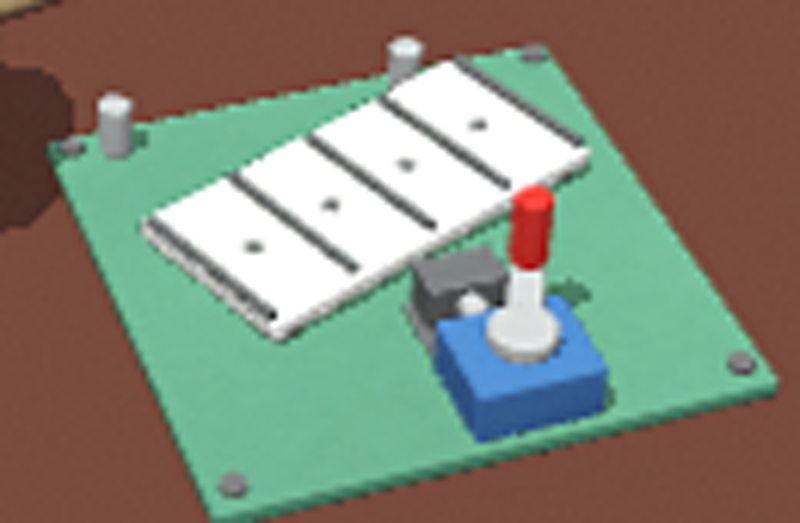

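Run:
```python
from h import *
from scipy.optimize import least_squares
f=lambda x,y:((x+.5)/(600/140)-.5+190,(y+.5)/(600/140)-.5+120)
g=lambda x,y:((x+.5)/(800/130)-.5+235,(y+.5)/(523/85)-.5+165)
def T(p,q):
    q=np.array(q,float); c,s=np.cos(p[2]),np.sin(p[2]); return np.c_[q[:,0]*c-q[:,1]*s+p[0],q[:,0]*s+q[:,1]*c+p[1],q[:,2]]
# pins
fx=[[.064,-.075,.044],[.064,.095,.044]]
top=[f(113,179),f(74,433)]; side=[g(405,44),g(115,101)]
# corners of bed unknown x offset: skip
def res(p): return np.r_[(proj('top',T(p,fx))-top).ravel(),(proj('side',T(p,fx))-side).ravel()]
s=least_squares(res,[.57,.12,np.pi/2]); print('fixture',s.x,np.degrees(s.x[2]),s.fun.round(2))
for u,v in zip(top,side): print(back('top',u,.044),back('side',v,.044))
F=s.x
jl=[[-.055,y,.028] for y in(-.006,.048,.102,.156)]
jt=[f(211,164),f(230,242),f(249,321),f(268,400)]; js=[g(479,125),g(405,165),g(331,205),g(254,247)]
def res(p): return np.r_[(proj('top',T(p,jl))-jt).ravel(),(proj('side',T(p,jl))-js).ravel()]
s=least_squares(res,[.57,.12,np.pi/2]); print('jig',s.x,np.degrees(s.x[2]),s.fun.round(2))
print('rel angle',s.x[2]-F[2]); J=s.x
def inF(P):
    c,sn=np.cos(F[2]),np.sin(F[2]); d=P[:2]-F[:2]; return np.array([d[0]*c+d[1]*sn,-d[0]*sn+d[1]*c])
print('jig org in F',inF(J[:2]), 'corner',T(J,[[-.110,.188,.023]]))
print('axis', back('top',f(487,279),.056), 'red',back('top',f(422,228),.099), back('side',g(533,193),.099))
ax=back('top',f(487,279),.056)[0]; print('axis in F',inF(ax),'red in F',inF(back('top',f(422,228),.099)[0]))
print(T(F,[[-.187,-.04,.05]]))
np.save('F.npy',F);np.save('J.npy',J)
```

```text
fixture [0.56104876 0.1619004  1.4336291 ] 82.14089666858507 [-0.4  -0.54 -0.48 -0.    0.07  0.97 -0.16  1.06]
[[0.64256202 0.21390776 0.044     ]] [[0.64664644 0.22015729 0.044     ]]
[[0.47568065 0.23696919 0.044     ]] [[0.47858166 0.24344426 0.044     ]]
jig [0.63712352 0.20401346 1.8109827 ] 103.7616654425697 [-0.21 -0.02 -0.28 -0.07 -0.31 -0.21 -0.3  -0.2  -0.11  0.58  0.19  0.45
  0.05  0.57 -0.09  0.61]
rel angle 0.3773536019184094
jig org in F [ 0.05211978 -0.06960178] corner [[0.48068752 0.05244903 0.023     ]]
axis [[ 0.57417703 -0.03053468  0.056     ]] red [[0.59985789 0.01215439 0.099     ]] [[0.60479164 0.01700806 0.099     ]]
axis in F [-0.18883247 -0.03931805] red in F [-0.14303283 -0.0589205 ]
[[ 0.57510314 -0.02881267  0.05      ]]
```

```bash
cat >> h.py <<'E'
def T2(p,q):
    c,s=np.cos(p[2]),np.sin(p[2]); return np.array([q[0]*c-q[1]*s+p[0],q[0]*s+q[1]*c+p[1]])
F=np.load('F.npy') if os.path.exists('F.npy') else None
def FW(x,y,z): return [*T2(F,(x,y)),z]
def inF(P):
    c,sn=np.cos(F[2]),np.sin(F[2]); d=np.array(P)[:2]-F[:2]; return np.array([d[0]*c+d[1]*sn,-d[0]*sn+d[1]*c])
def st():
    o=r.get_obs(); print('t %.1f'%o['clock'],'pos',o['position'].round(4),'ori',o['orientation'].round(1),'f',o['wrist_force'].round(1),'gap %.3f'%o['finger_gap']); return o
E
python3 - <<'E'
from h import *
J=np.load('J.npy'); yaw=np.degrees(F[2])
a=inF(T2(J,(-.110,.160))); b=np.array([-.055,-.072+.160]); print(a,b)
n=np.array([np.cos(J[2]-F[2]),np.sin(J[2]-F[2])])
s0=a-n*.035; e=b-np.array([.011,0])
print(s0,e)
for yw in(yaw,yaw-180):
    for p in (FW(*s0,.016),FW(*e,.016)):
        q=solver.solve_ik(p,[180,0,yw]); print(yw,None if q is None else np.round(q,1))
E
```

```text
[-0.1090948   0.03861033] [-0.055  0.088]
[-0.14163231  0.02571418] [-0.066  0.088]
82.14089666858507 [-30.8  29.6  29.3 117.5 -22.9  38.5   5.7]
82.14089666858507 [-39.6  25.9  25.8 122.6 -19.2  35.3  -8. ]
-97.85910333141493 [ -7.5  27.   -0.8 116.    0.6  37.1 163.4]
-97.85910333141493 [-14.6  24.3  -5.3 121.    3.8  34.9 149.5]
```

Run:
```python
from h import *
J=np.load('J.npy'); yaw=np.degrees(F[2])
a=inF(T2(J,(-.110,.160))); b=np.array([-.055,-.072+.160])
ang=J[2]-F[2]; n=np.array([np.cos(ang),np.sin(ang)])
s0=a-n*.035; c0=a-n*.013; e=b-np.array([.011,0])
r.clamp(20)
p=r.get_obs()['position']; r.line_to([p[0],p[1],.3],.3)
r.goto(FW(*s0,.25),[180,0,yaw]); r.line_to(FW(*s0,.06),.2); r.line_to(FW(*s0,.016),.08)
st()
print(r.line_to(FW(*c0,.016),.05,force_limit=12)); st()
d=(e-c0)/np.linalg.norm(e-c0); e1=e-d*.012
print(r.line_to(FW(*e1,.016),.04,force_limit=14)); o=st(); print(inF(o['position']))
snap('top','top1'); snap('side','side1')
im=cv2.imread('pics/top1.png'); cv2.imwrite('pics/c3.png',cv2.resize(im[120:260,190:330],(600,600),interpolation=cv2.INTER_CUBIC))
```

```text
t 7.0 pos [0.5163 0.0249 0.016 ] ori [-180.     0.    82.1] f [-0.2 -0.4  0.2] gap -0.000
False
t 7.6 pos [0.511  0.0467 0.0161] ori [180.    0.   82.2] f [-0.3 -1.  -0.4] gap -0.002
False
t 9.3 pos [0.4722 0.0987 0.016 ] ori [180.    0.   82.1] f [-0.1  0.  -0.4] gap 0.001
[-0.07476388  0.07942164]
```

View pics/c3.png

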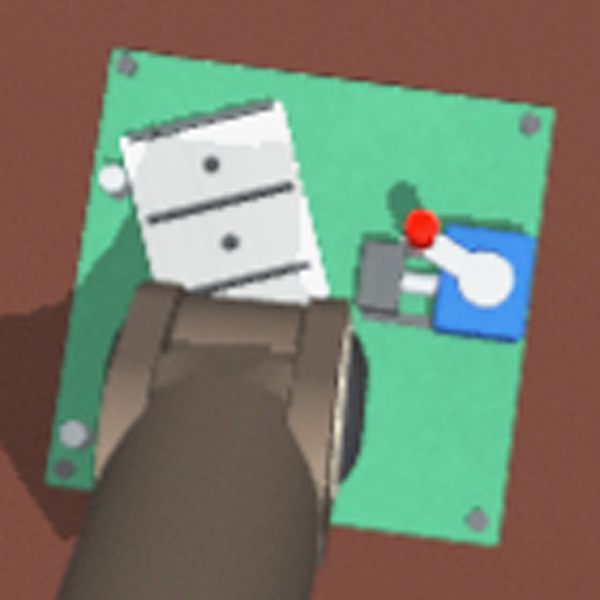

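View pics/side1.png

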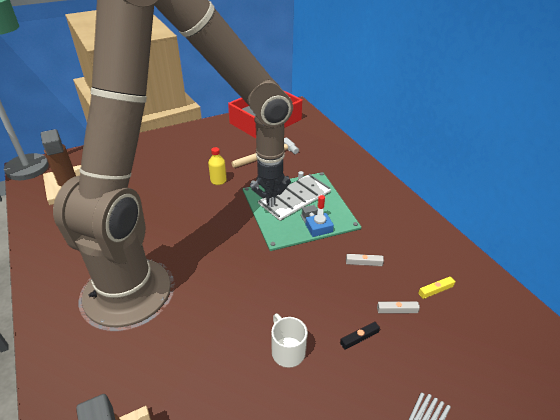

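Run:
```python
from h import *
s=cv2.imread('pics/side1.png')[150:250,220:370]; cv2.imwrite('pics/c4.png',cv2.resize(s,(800,533),interpolation=cv2.INTER_CUBIC))
```

```text
(no output)
```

View pics/c4.png

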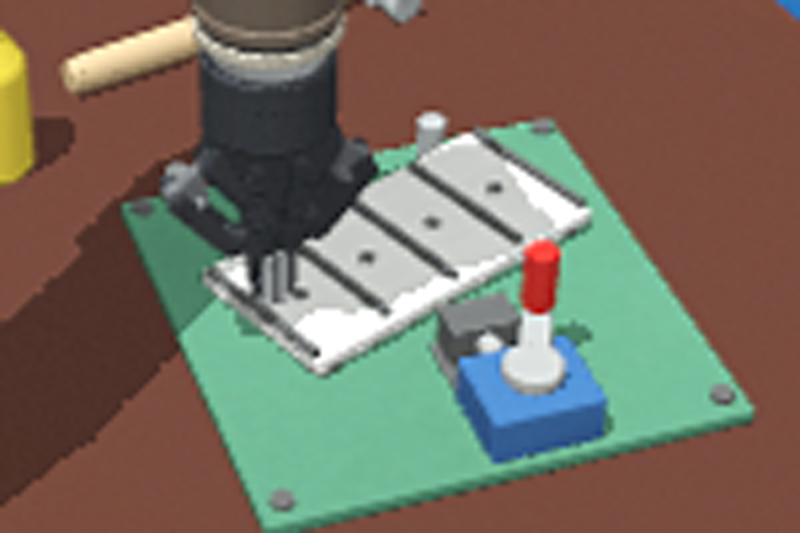

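Run:
```python
from h import *
o=st(); p=o['position']; print(o['joint_torque'])
for z in(.016,.028,.035,.05,.09): print(z,((proj('side',[p[0],p[1],z])[0]-[220,150])*5.333).round(0))
J=np.load('J.npy'); d=p[:2]-J[:2]; c,s=np.cos(J[2]),np.sin(J[2]); print('in jig',d[0]*c+d[1]*s,-d[0]*s+d[1]*c)
```

```text
t 9.4 pos [0.4721 0.0987 0.016 ] ori [180.    0.   82.1] f [-0.2 -0.7  0.1] gap 0.001
[-2.40269594e-02 -4.66831970e+01  7.39628211e+00 -1.79717249e+01
  9.14709497e-03  1.57712646e-03  6.67897766e-04]
0.016 [268. 338.]
0.028 [268. 322.]
0.035 [268. 313.]
0.05 [268. 294.]
0.09 [268. 241.]
in jig -0.06302752361578634 0.18531500131829598
```

Run:
```python
from h import *
J=np.load('J.npy'); yaw=np.degrees(F[2])
a=inF(T2(J,(-.110,.160)))
ang=J[2]-F[2]; n=np.array([np.cos(ang),np.sin(ang)])
s0=a-n*.035
p=r.get_obs()['position']; r.line_to([p[0],p[1],.05],.1); r.line_to(FW(*s0,.05),.15)
snap('side','side2'); snap('top','top2'); p=r.get_obs()['position']
print(proj('side',p),proj('top',p))
s=cv2.imread('pics/side2.png')[150:250,220:370]; cv2.imwrite('pics/c5.png',cv2.resize(s,(800,533),interpolation=cv2.INTER_CUBIC))
print((proj('side',p)-[220,150])*5.333)
```

```text
[[293.38632253 214.91402895]] [[282.76211901 206.06160956]]
[[391.36925808 346.18651638]]
```

View pics/c5.png

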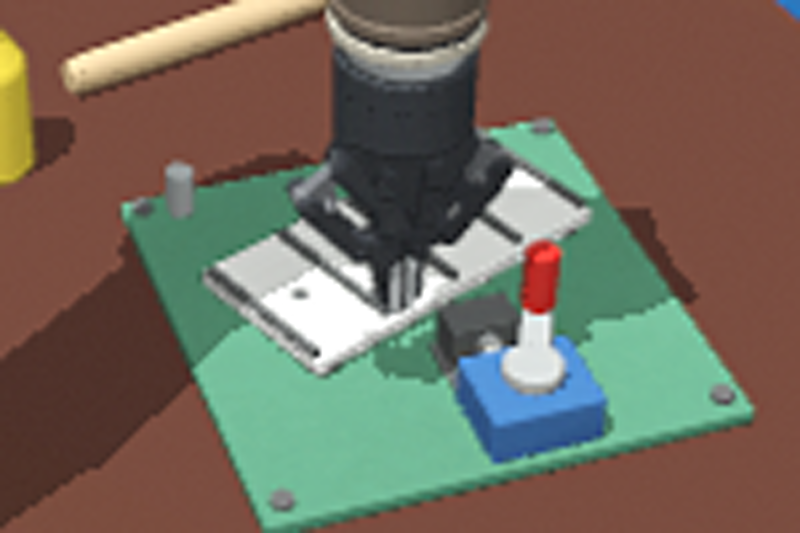

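Run:
```python
from h import *
p=r.get_obs()['position']
r.line_to([p[0],p[1],.018],.08); st()
print(r.line_to([p[0],p[1],-.02],.015,force_limit=5)); st()
snap('side','side3')
s=cv2.imread('pics/side3.png')[150:250,220:370]; cv2.imwrite('pics/c6.png',cv2.resize(s,(800,533),interpolation=cv2.INTER_CUBIC))
```

```text
t 11.3 pos [0.5153 0.0261 0.0177] ori [-180.     0.    82.1] f [ 0.2 -0.5  0.8] gap -0.003
True
t 13.9 pos [ 0.5155  0.0263 -0.0198] ori [-180.    -0.    82.1] f [0.2 0.2 6.5] gap -0.001
```

View pics/c6.png

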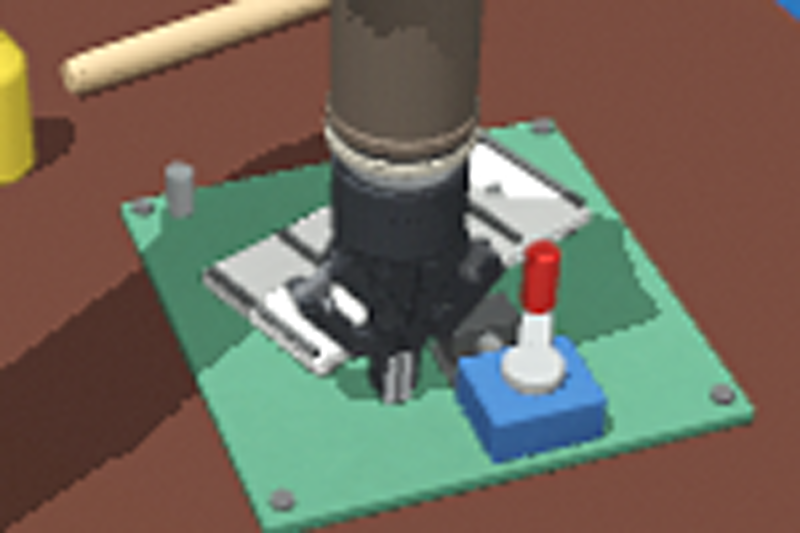

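Run:
```python
from h import *
print('t2g',r.tcp_to_grasp)
Z=-.0317+.0165
J=np.load('J.npy'); yaw=np.degrees(F[2])
a=inF(T2(J,(-.110,.160))); b=np.array([-.055,-.072+.160])
ang=J[2]-F[2]; n=np.array([np.cos(ang),np.sin(ang)])
c0=a-n*.013; e=b-np.array([.011,0])
p=r.get_obs()['position']; r.line_to([p[0],p[1],Z],.02); r.dwell(.2); st()
print(r.line_to(FW(*c0,Z),.05,force_limit=12)); st()
d=(e-c0)/np.linalg.norm(e-c0); e1=e-d*.012
print(r.line_to(FW(*e1,Z),.04,force_limit=14)); o=st(); print(inF(o['position']))
snap('top','top3'); snap('side','side4')
im=cv2.imread('pics/top3.png'); cv2.imwrite('pics/c7.png',cv2.resize(im[120:260,190:330],(600,600),interpolation=cv2.INTER_CUBIC))
s=cv2.imread('pics/side4.png')[150:250,220:370]; cv2.imwrite('pics/c8.png',cv2.resize(s,(800,533),interpolation=cv2.INTER_CUBIC))
```

```text
t2g 0.0187
t 14.6 pos [ 0.5154  0.0263 -0.0153] ori [-179.9    0.    82.1] f [-0.2  0.2 -0. ] gap 0.003
False
t 15.1 pos [ 0.5109  0.0469 -0.0152] ori [-179.9    0.    82.2] f [1.  0.4 0.3] gap 0.000
False
t 16.9 pos [ 0.472   0.0989 -0.0152] ori [-179.9    0.    82.1] f [ 1.3 -1.6 -0.1] gap -0.005
[-0.07456261  0.07963888]
```

View pics/c7.png

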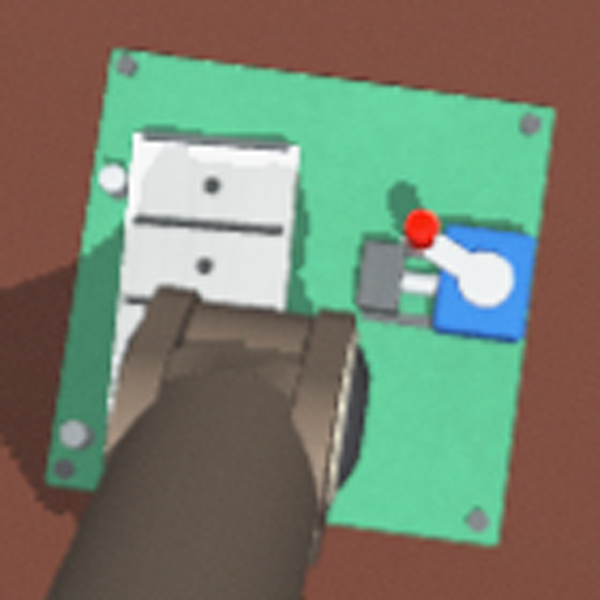

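View pics/c8.png

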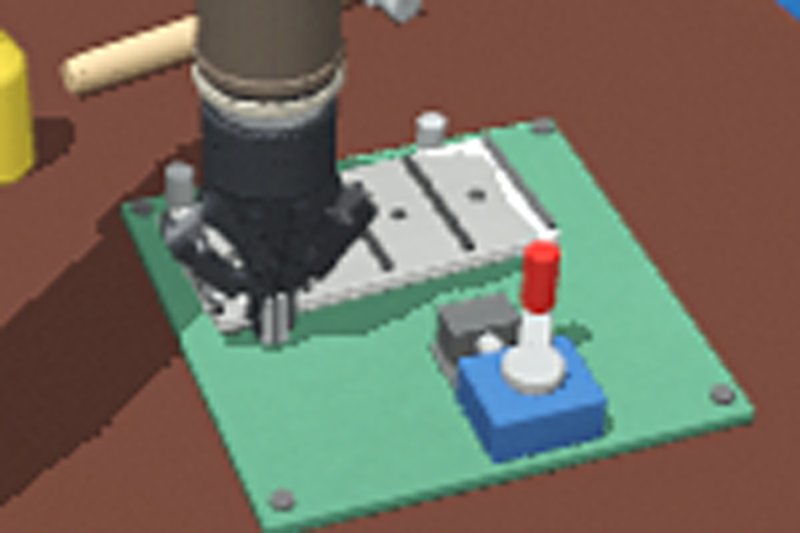

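Run:
```python
from h import *
Z=-.0317+.0165
f0=inF(r.get_obs()['position'])
print(r.line_to(FW(f0[0]+.030,f0[1],Z),.025,force_limit=9)); o=st(); print(inF(o['position']))
snap('top','top4')
r.line_to(FW(inF(o['position'])[0]-.03,f0[1],Z),.1); p=r.get_obs()['position']; r.line_to([p[0],p[1],.25],.3)
q=list(r.get_obs()['joint_positions']); q[0]+=35; r.set_joints(q); st()
im=snap('top','top5')[:,:,::-1]; cv2.imwrite('pics/c9.png',cv2.resize(im[120:260,190:330],(600,600),interpolation=cv2.INTER_CUBIC)); snap('side','side5')
s=cv2.imread('pics/side5.png')[150:250,220:370]; cv2.imwrite('pics/c10.png',cv2.resize(s,(800,533),interpolation=cv2.INTER_CUBIC))
```

```text
True
t 17.5 pos [ 0.471   0.104  -0.0157] ori [-1.797e+02  1.000e-01  8.210e+01] f [-0.1  0.3 -0.1] gap -0.004
[-0.06966134  0.081277  ]
t 20.1 pos [ 0.4259 -0.2062  0.2483] ori [-179.6    0.2   47.2] f [-0.3  1.1  0.1] gap 0.001
```

View pics/c9.png

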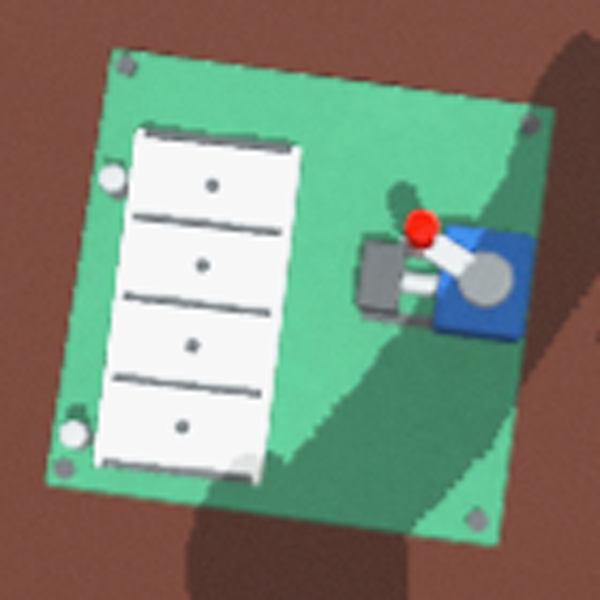

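View pics/c10.png

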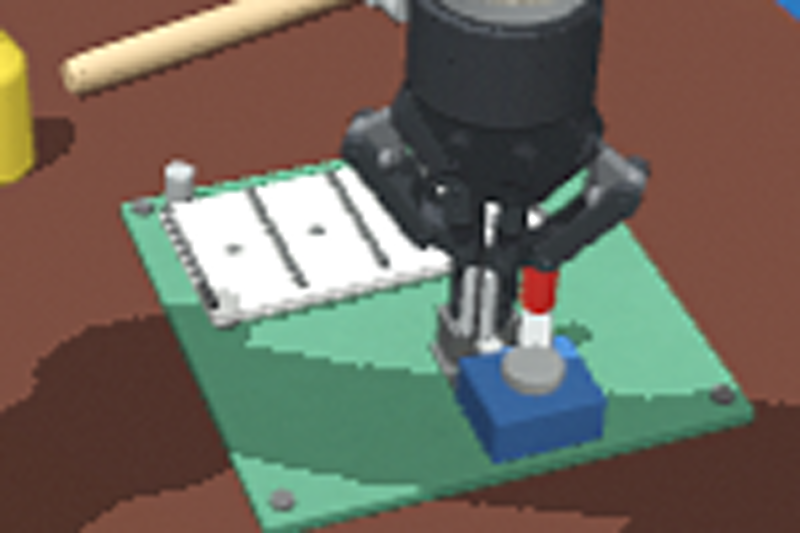

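```bash
cat >> h.py <<'E'
from scipy.optimize import least_squares
fz=lambda x,y:((x+.5)/(600/140)-.5+190,(y+.5)/(600/140)-.5+120)
def T(p,q):
    q=np.array(q,float); c,s=np.cos(p[2]),np.sin(p[2]); return np.c_[q[:,0]*c-q[:,1]*s+p[0],q[:,0]*s+q[:,1]*c+p[1],q[:,2]]
def jigfit(im):
    """dots of the plate in top image (RGB), subpixel"""
    c=cv2.resize(im[120:260,190:330],(600,600),interpolation=cv2.INTER_CUBIC).max(2)
    return c
E
python3 - <<'E'
from h import *
jl=[[-.055,y,.028] for y in(-.006,.048,.102,.156)]
# plate in top-only and fixture in top-only frame
def fit(ql,uv,p0): 
    s=least_squares(lambda p:(proj('top',T(p,ql))-uv).ravel(),p0); return s.x,s.fun.round(2)
Ft,rf=fit([[.064,-.075,.044],[.064,.095,.044]],[fz(113,179),fz(74,433)],F)
Jt,rj=fit(jl,[fz(212,186),fz(202,266),fz(192,346),fz(182,427)],[.64,.21,1.45])
print(Ft,rf,Jt,rj,'da',Jt[2]-Ft[2])
d=Jt[:2]-Ft[:2];c,s=np.cos(Ft[2]),np.sin(Ft[2]); print('jig in F',d[0]*c+d[1]*s,-d[0]*s+d[1]*c)
E
```

```text
[0.56029723 0.16067023 1.43363241] [ 0.04 -0.27 -0.04  0.27] [0.64147514 0.20597449 1.45645091] [-0.   -0.02  0.01 -0.07  0.01  0.03 -0.02  0.06] da 0.022818506946281403
jig in F 0.05597855273131521 -0.07422082554273242
```

Run:
```python
from h import *
Z=-.0317+.0165; yaw=np.degrees(F[2])
r.goto(FW(-.10,.083,.25),[180,0,yaw]); r.line_to(FW(-.10,.083,Z+.03),.25);r.line_to(FW(-.10,.083,Z),.08)
r.line_to(FW(-.073,.083,Z),.1); r.dwell(.2); st()
print(r.line_to(FW(-.058,.083,Z),.015,force_limit=10)); o=st(); print(inF(o['position']))
snap('side','side6');snap('top','top6')
r.line_to(FW(-.10,.083,Z),.1); p=r.get_obs()['position']; r.line_to([p[0],p[1],.20],.3)
q=list(r.get_obs()['joint_positions']); q[0]+=35; r.set_joints(q); st()
im=snap('top','top7')[:,:,::-1]; cv2.imwrite('pics/c11.png',cv2.resize(im[120:260,190:330],(600,600),interpolation=cv2.INTER_CUBIC));
```

```text
t 23.6 pos [ 0.4687  0.1003 -0.0151] ori [-180.     0.    82.1] f [-0.  -0.2  0.8] gap -0.001
True
t 24.2 pos [ 0.4685  0.108  -0.0156] ori [-179.8    0.2   82.1] f [-0.3 -0.1  0.6] gap 0.002
[-0.06608488  0.08428109]
t 26.8 pos [ 0.4234 -0.2041  0.1982] ori [-179.7    0.2   47.2] f [ 0.5  0.1 -0.3] gap -0.006
```

View pics/c11.png

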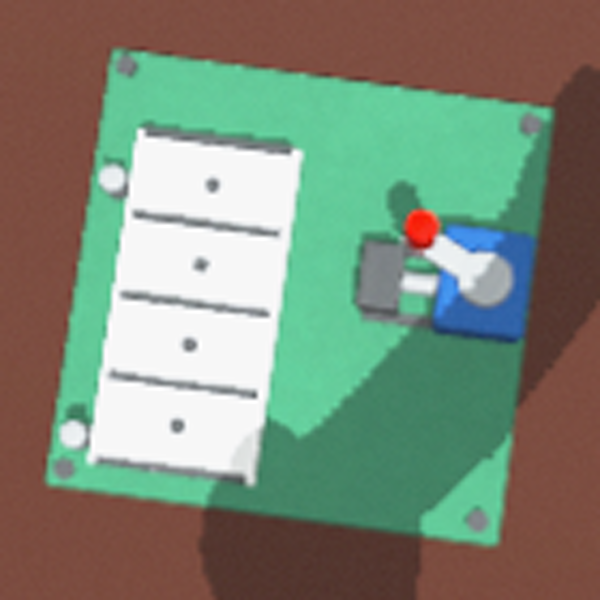

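```bash
cat >> h.py <<'E'
ZO=.0317   # true z of tip = reported + ZO
AX=np.array([.575,-.0293])
E
python3 - <<'E'
from h import *
yaw=np.degrees(F[2]); H=[.601,.0135]; zc=.081-.0187-ZO
for k in range(8):
    a=k*np.pi/4; q=solver.solve_ik([AX[0]+.05*np.cos(a),AX[1]+.05*np.sin(a),zc],[180,0,yaw]); print(None if q is None else np.round(q,0))
r.let_go(); r.goto([*H,.2],[180,0,yaw]); r.line_to([*H,.09],.2); 
print(r.line_to([*H,zc],.06,force_limit=6)); st()
snap('side','side7')
s=cv2.imread('pics/side7.png')[130:250,240:390]; cv2.imwrite('pics/c12.png',cv2.resize(s,(750,600),interpolation=cv2.INTER_CUBIC))
E
```

```text
[-15.  35.  18. 101. -14.  46.   2.]
[-17.  33.  16. 103. -13.  45.  -2.]
[-18.  31.  15. 108. -11.  43.  -5.]
[-18.  28.  15. 113. -11.  40.  -3.]
[-15.  27.  17. 115. -12.  39.   1.]
[-12.  28.  18. 113. -13.  41.   6.]
[-11.  31.  19. 108. -15.  43.   8.]
[-12.  34.  19. 103. -15.  46.   7.]
False
t 30.5 pos [0.6013 0.0135 0.031 ] ori [180.   -0.   82.1] f [-0.6  0.2 -0.7] gap 1.004
```

View pics/c12.png

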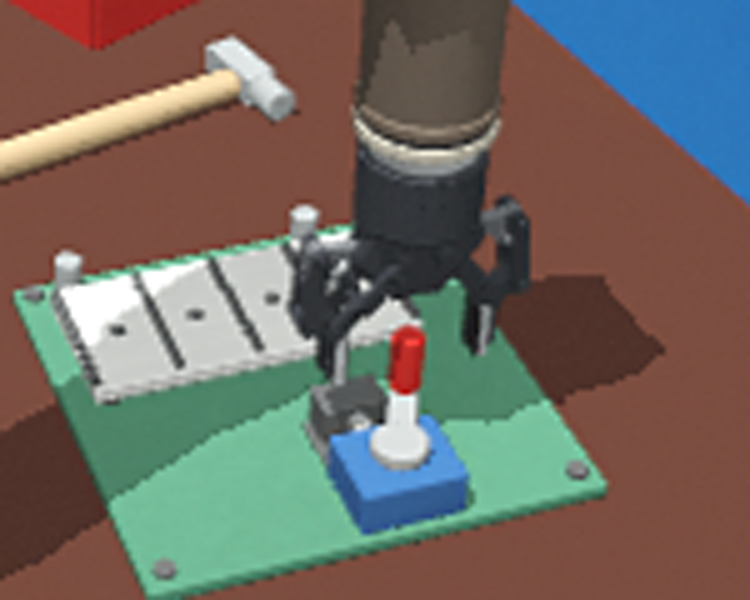

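Run:
```python
from h import *
r.clamp(25); r.dwell(.2); o=st()
zc=.081-.0187-ZO
snap('side','side8')
s=cv2.imread('pics/side8.png')[130:250,240:390]; cv2.imwrite('pics/c13.png',cv2.resize(s,(750,600),interpolation=cv2.INTER_CUBIC))
p=o['position'][:2]; ph=np.arctan2(*(p-AX)[::-1]); print(np.degrees(ph))
for k in range(1,7):
    a=ph-np.radians(15)*k
    h=r.line_to([AX[0]+.05*np.cos(a),AX[1]+.05*np.sin(a),zc],.06,force_limit=15); o=st()
    u=np.array([np.cos(a),np.sin(a)]); f=o['wrist_force'][:2]; print(h,'rad %.1f tan(cw) %.1f'%(f@u,f@[u[1],-u[0]]))
    if h: break
snap('side','side9')
s=cv2.imread('pics/side9.png')[130:250,240:390]; cv2.imwrite('pics/c14.png',cv2.resize(s,(750,600),interpolation=cv2.INTER_CUBIC))
```

```text
t 31.4 pos [0.6013 0.0135 0.0308] ori [180.   -0.   82.1] f [0.3 0.  2.3] gap 0.237
58.45773377079625
t 31.8 pos [0.6122 0.0046 0.0308] ori [179.9   0.   82.1] f [2.1 0.3 2.5] gap 0.236
False rad 1.7 tan(cw) 1.2
t 32.2 pos [ 0.6194 -0.0059  0.0308] ori [179.9   0.   82.1] f [ 3.3 -1.1  4.3] gap 0.233
False rad 2.4 tan(cw) 2.5
t 32.5 pos [ 0.624  -0.0182  0.0308] ori [179.9   0.   82.1] f [ 2.1 -1.4  3.7] gap 0.238
False rad 1.7 tan(cw) 1.9
t 32.9 pos [ 0.6251 -0.0314  0.0308] ori [180.    0.   82.1] f [ 1.6 -2.1  5.5] gap 0.238
False rad 1.6 tan(cw) 2.1
t 33.3 pos [ 0.6228 -0.0446  0.0308] ori [1.80e+02 1.00e-01 8.21e+01] f [ 1.1 -2.3  5.8] gap 0.236
False rad 1.7 tan(cw) 1.9
t 33.6 pos [ 0.6168 -0.0568  0.0307] ori [-1.80e+02  1.00e-01  8.21e+01] f [ 1.3 -2.   6.2] gap 0.235
False rad 2.1 tan(cw) 1.0
```

View pics/c14.png

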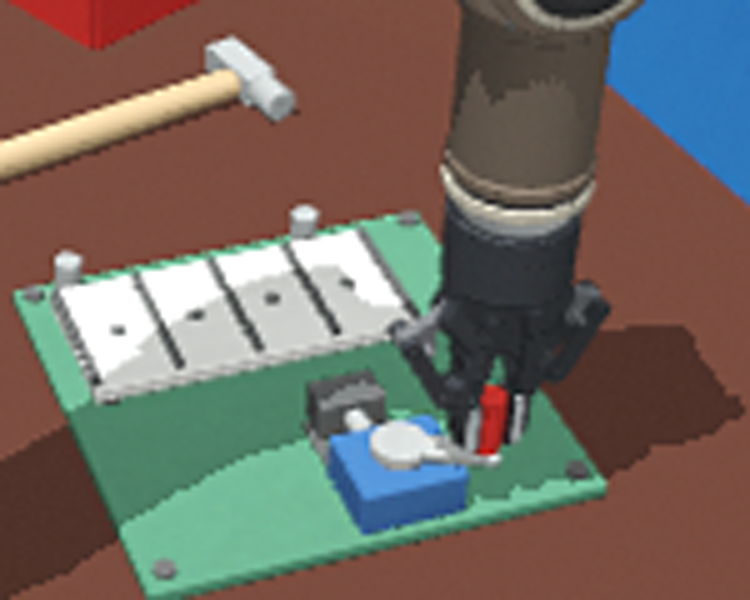

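```bash
cat > wind.py <<'E'
from h import *
import sys,json
zc=.081-.0187-ZO
S=json.load(open('ph.json')); ph,done=S; n=int(sys.argv[1])
for k in range(n):
    a=ph-np.radians(done+15)
    h=r.line_to([AX[0]+.05*np.cos(a),AX[1]+.05*np.sin(a),zc],.08,force_limit=12); o=r.get_obs()
    u=np.array([np.cos(a),np.sin(a)]); f=o['wrist_force'][:2]; tan=f@[u[1],-u[0]]
    p=o['position'][:2]-AX; act=-np.degrees(np.arctan2(p[1],p[0])-a)
    print('%d hit %d rad %.1f tan %.1f fz %.1f gap %.3f over %.1f'%(done+15,h,f@u,tan,o['wrist_force'][2],o['finger_gap'],act))
    done+=15
    if h or tan>7: break
json.dump([ph,done],open('ph.json','w')); st()
snap('side','w%d'%done)
s=cv2.imread('pics/w%d.png'%done)[130:250,240:390]; cv2.imwrite('pics/w.png',cv2.resize(s,(750,600),interpolation=cv2.INTER_CUBIC))
E
echo "[1.02028,90]" > ph.json; python3 wind.py 18
```

```text
105 hit 0 rad -0.1 tan 2.1 fz 8.2 gap 0.238 over 2.1
120 hit 0 rad -0.7 tan 1.0 fz 8.8 gap 0.238 over 2.1
135 hit 0 rad -0.9 tan 2.0 fz 8.8 gap 0.238 over 2.2
150 hit 0 rad -1.6 tan 0.9 fz 9.2 gap 0.231 over 2.2
165 hit 0 rad -2.4 tan 1.0 fz 8.8 gap 0.235 over 2.3
180 hit 0 rad -2.0 tan 1.1 fz 7.7 gap 0.236 over 2.2
195 hit 0 rad -2.8 tan 1.4 fz 5.8 gap 0.237 over 2.1
210 hit 0 rad -4.2 tan 0.5 fz 4.7 gap 0.242 over 1.7
225 hit 0 rad -4.6 tan 2.0 fz 4.6 gap 0.233 over 0.7
240 hit 0 rad -4.1 tan 1.9 fz 5.0 gap 0.237 over -359.6
255 hit 0 rad -3.7 tan 1.7 fz 5.4 gap 0.239 over -359.9
270 hit 0 rad -2.2 tan 1.4 fz 6.3 gap 0.237 over -360.2
285 hit 0 rad -1.2 tan 2.3 fz 7.5 gap 0.241 over -360.4
300 hit 0 rad 0.1 tan 1.3 fz 7.7 gap 0.234 over -360.4
315 hit 0 rad 1.8 tan 1.6 fz 7.2 gap 0.240 over -360.4
330 hit 0 rad 1.6 tan 1.5 fz 8.0 gap 0.241 over -360.2
345 hit 0 rad 2.2 tan 0.6 fz 5.9 gap 0.238 over -360.1
360 hit 0 rad 4.2 tan 1.6 fz 6.4 gap 0.238 over -359.9
t 39.4 pos [0.6013 0.0134 0.0307] ori [180.   -0.   82.1] f [3.5 2.7 6.4] gap 0.238
```

View pics/w.png

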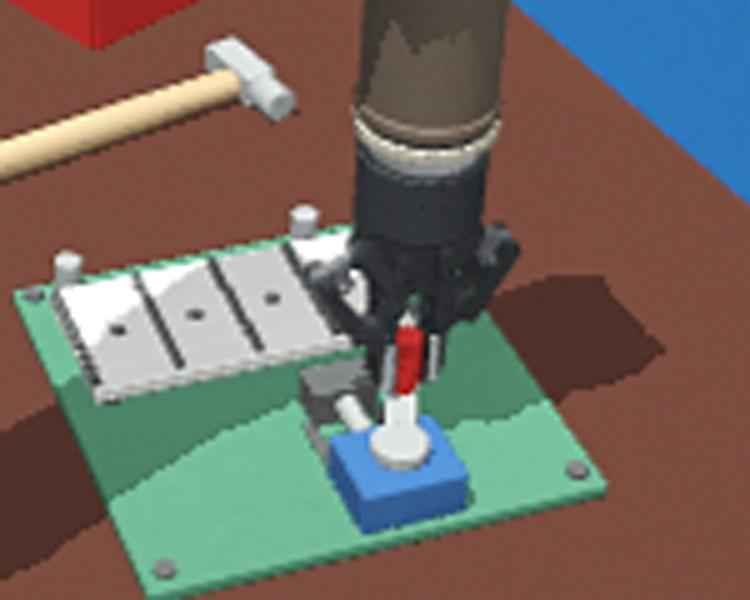

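```bash
python3 wind.py 36
```

```text
375 hit 0 rad 4.2 tan 1.2 fz 5.6 gap 0.233 over -359.7
390 hit 0 rad 4.6 tan 1.2 fz 5.3 gap 0.235 over -359.3
405 hit 0 rad 3.9 tan 2.5 fz 5.6 gap 0.238 over -359.1
420 hit 0 rad 3.6 tan 1.0 fz 6.2 gap 0.237 over -358.9
435 hit 0 rad 4.2 tan 2.5 fz 5.7 gap 0.237 over -358.4
450 hit 0 rad 2.9 tan 2.2 fz 7.9 gap 0.240 over -358.0
465 hit 0 rad 2.1 tan 2.3 fz 8.9 gap 0.239 over -357.7
480 hit 0 rad 0.7 tan 2.2 fz 9.7 gap 0.237 over -357.6
495 hit 0 rad 1.0 tan 2.4 fz 10.5 gap 0.238 over -357.5
510 hit 0 rad -0.7 tan 0.9 fz 9.8 gap 0.239 over -357.4
525 hit 0 rad -0.0 tan 1.8 fz 10.3 gap 0.238 over -357.4
540 hit 0 rad -1.6 tan 0.9 fz 9.9 gap 0.239 over -357.4
555 hit 0 rad -3.5 tan 2.1 fz 8.7 gap 0.243 over -357.6
570 hit 0 rad -4.4 tan 1.9 fz 6.6 gap 0.237 over -357.9
585 hit 0 rad -4.6 tan 1.4 fz 4.0 gap 0.241 over -358.4
600 hit 0 rad -5.3 tan 1.3 fz 4.9 gap 0.235 over -718.9
615 hit 0 rad -5.5 tan 1.2 fz 4.9 gap 0.236 over -719.5
630 hit 0 rad -3.2 tan 2.0 fz 5.8 gap 0.237 over -719.9
645 hit 0 rad -3.0 tan 1.6 fz 6.9 gap 0.235 over -720.3
660 hit 0 rad -2.5 tan 2.1 fz 7.6 gap 0.240
[... 294 characters left out ...]
hit 0 rad 5.5 tan 1.2 fz 5.8 gap 0.238 over -720.2
765 hit 0 rad 4.8 tan 1.2 fz 6.0 gap 0.237 over -719.7
780 hit 0 rad 5.0 tan 1.9 fz 5.2 gap 0.234 over -719.1
795 hit 0 rad 5.1 tan 1.3 fz 7.1 gap 0.236 over -718.4
810 hit 0 rad 4.6 tan 1.7 fz 6.8 gap 0.239 over -717.9
825 hit 0 rad 2.2 tan 1.9 fz 9.2 gap 0.236 over -717.6
840 hit 0 rad 0.9 tan 1.8 fz 9.6 gap 0.236 over -717.4
855 hit 0 rad 1.0 tan 1.6 fz 11.2 gap 0.241 over -717.3
870 hit 0 rad -0.4 tan 1.5 fz 11.6 gap 0.236 over -717.3
885 hit 0 rad -1.0 tan 2.1 fz 11.1 gap 0.235 over -717.3
900 hit 0 rad -1.7 tan 2.0 fz 11.3 gap 0.242 over -717.3
t 50.9 pos [ 0.5469 -0.0705  0.0306] ori [-179.8   -0.    82.2] f [-0.9  2.5 11.3] gap 0.242
```

View pics/w.png

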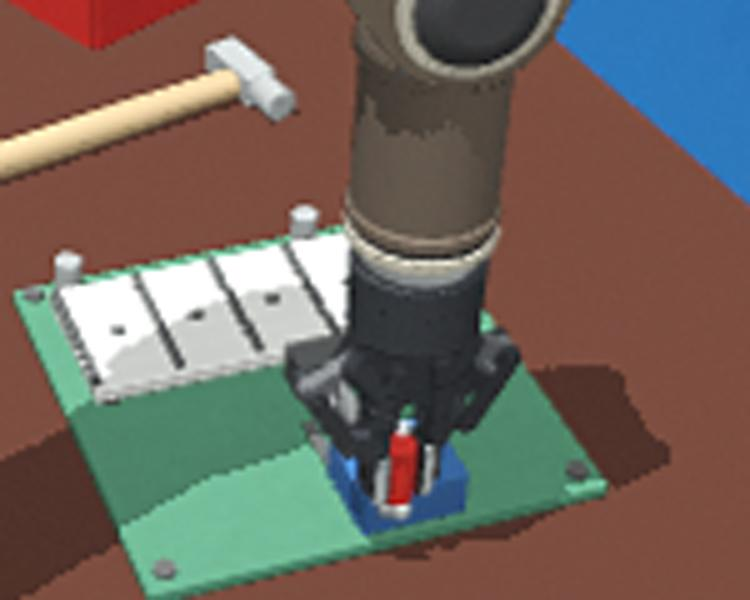

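```bash
python3 wind.py 12
```

```text
915 hit 0 rad -2.8 tan 1.9 fz 9.1 gap 0.239 over -717.4
930 hit 0 rad -3.6 tan 0.7 fz 7.1 gap 0.238 over -717.7
945 hit 0 rad -4.5 tan 1.4 fz 5.8 gap 0.240 over -718.2
960 hit 0 rad -5.9 tan 1.5 fz 5.3 gap 0.241 over -1078.8
975 hit 0 rad -6.0 tan 1.4 fz 5.6 gap 0.238 over -1079.4
990 hit 0 rad -4.5 tan 1.3 fz 6.7 gap 0.238 over -1079.9
1005 hit 0 rad -3.8 tan 0.8 fz 7.3 gap 0.236 over -1080.4
1020 hit 0 rad -2.7 tan 1.1 fz 8.4 gap 0.242 over -1080.9
1035 hit 1 rad 0.6 tan 0.0 fz 8.3 gap 0.238 over -1086.6
t 53.6 pos [0.5578 0.0178 0.0307] ori [-1.797e+02  1.000e-01  8.210e+01] f [-0.1  0.6  8.3] gap 0.238
```

View pics/w.png

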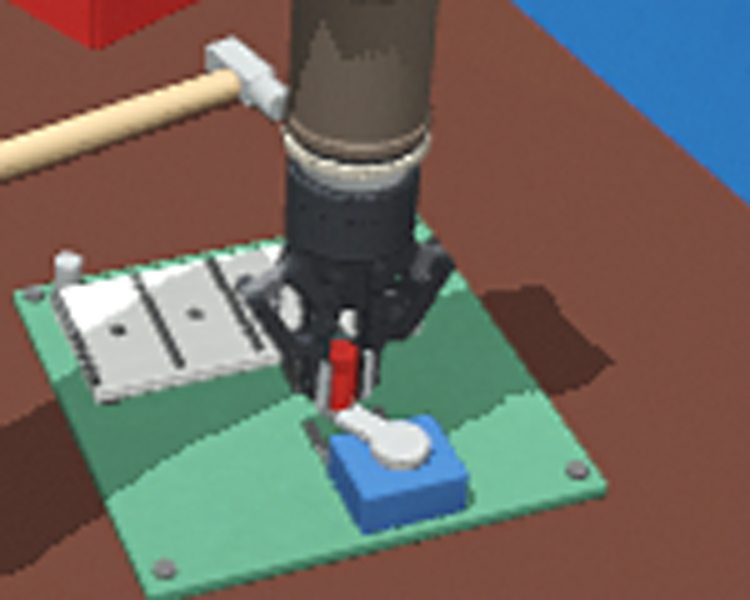

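Run:
```python
from h import *
zc=.081-.0187-ZO
for lim in (12,18):
    p=r.get_obs()['position'][:2]-AX; a=np.arctan2(p[1],p[0])-np.radians(20)
    print(r.line_to([AX[0]+.05*np.cos(a),AX[1]+.05*np.sin(a),zc],.04,force_limit=lim)); o=st(); p=o['position'][:2]-AX; print(np.degrees(np.arctan2(p[1],p[0])))
r.dwell(.3)
r.let_go(); p=r.get_obs()['position']; r.line_to([p[0],p[1],.2],.2)
q=list(r.get_obs()['joint_positions']); q[0]+=45; r.set_joints(q); st()
im=snap('top','top8')[:,:,::-1]; cv2.imwrite('pics/c15.png',cv2.resize(im[120:260,190:330],(600,600),interpolation=cv2.INTER_CUBIC)); snap('side','side10')
for c in('top','side'): print([(np.round(w(c,d['location']),3).tolist(),round(d['score'],2)) for d in recognise('blank0',c)])
```

```text
True
t 54.0 pos [0.5619 0.0192 0.0307] ori [-1.794e+02  1.000e-01  8.210e+01] f [-3.1  0.1  7.7] gap 0.237
105.11631287181056
True
t 54.2 pos [0.5617 0.0192 0.0306] ori [-1.791e+02  1.000e-01  8.200e+01] f [-4.4 -0.9 10.3] gap 0.238
105.34619899511858
t 57.7 pos [ 0.4139 -0.3842  0.1988] ori [-179.3    0.    37.2] f [0.3 0.3 0.3] gap 1.001
[([0.609, -0.369, 0.026], 0.87), ([0.624, -0.198, 0.026], 0.81), ([0.566, -0.015, 0.06], 0.74), ([0.742, -0.366, 0.028], 0.71), ([0.392, 0.345, 0.09], 0.62), ([0.47, -0.397, 0.026], 0.61)]
[([0.608, -0.375, 0.025], 0.96), ([0.468, -0.402, 0.025], 0.9), ([0.736, -0.376, 0.023], 0.63), ([0.552, 0.157, 0.028], 0.23)]
```

View pics/c15.png

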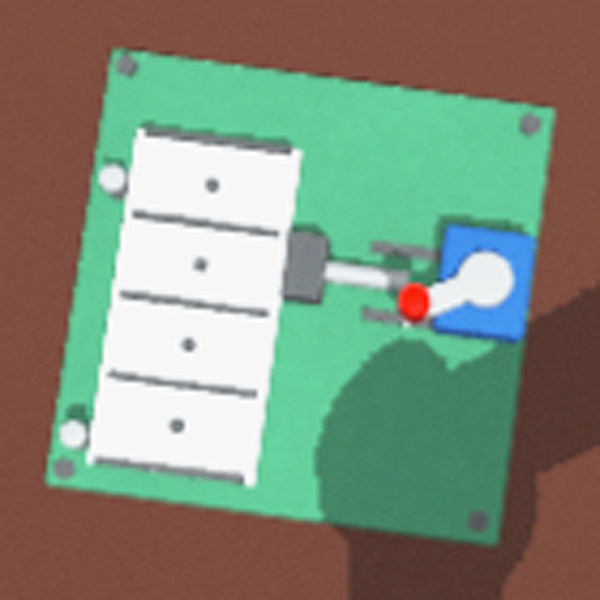

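View pics/top8.png

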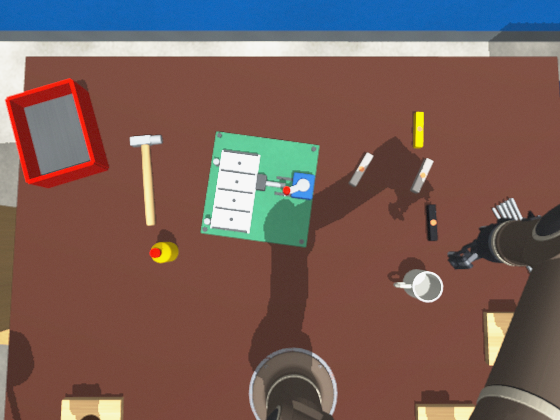

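View pics/side10.png

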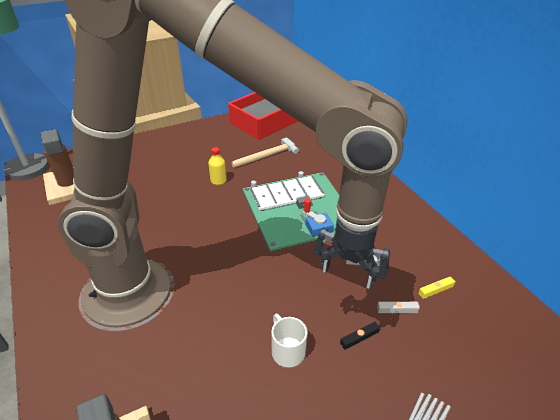

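```bash
cat >> h.py <<'E'
def blanks(im, lo=None):
    """grey blanks via outline in top image; returns center via copper spot (z=.024) & yaw"""
    out=[]
    for d in outline_of('blank0','top'):
        m=d['pixels'].astype(np.uint8)
        if m.sum()<60: continue
        mean=im[m>0].mean(0); ys,xs=np.where(m)
        hsv=cv2.cvtColor(im,cv2.COLOR_RGB2HSV).astype(int)
        cop=(m>0)&(hsv[...,1]>60)&((hsv[...,0]<20))
        R=cv2.minAreaRect(np.c_[xs,ys].astype(np.float32)); bp=cv2.boxPoints(R); W=back('top',bp,.018)
        e=[W[1]-W[0],W[2]-W[1]]; l=[np.linalg.norm(v) for v in e]; v=e[int(np.argmax(l))]; ang=np.degrees(np.arctan2(v[1],v[0]))%180
        cw=None
        if cop.sum()>2:
            yy,xx=np.where(cop); wt=np.clip(hsv[yy,xx,1]-40,0,None); cw=back('top',[np.average(xx,weights=wt),np.average(yy,weights=wt)],.024)[0]
        out.append(dict(score=d['score'],mean=mean.round(0),n=int(m.sum()),ang=ang,dims=np.round(sorted(l),3),box=W.mean(0).round(4),cop=None if cw is None else cw.round(4),px=(xs.mean().round(1),ys.mean().round(1))))
    return out
E
python3 - <<'E'
from h import *
jl=[[-.055,y,.028] for y in(-.006,.048,.102,.156)]
s=least_squares(lambda p:(proj('top',T(p,jl))-[fz(213,185),fz(200.5,265),fz(188.5,345),fz(177,426)]).ravel(),[.64,.21,1.45])
Jt=s.x+[.0008,.0012,0]; print(Jt,'da',Jt[2]-F[2],inF(Jt[:2])); np.save('J2.npy',Jt)
im=snap('top','top9')
for b in blanks(im): print(b)
cv2.imwrite('pics/c16.png',cv2.resize(im[110:250,340:450,::-1],(471,600),interpolation=cv2.INTER_CUBIC))
E
```

```text
[0.64403358 0.20669189 1.43222341] da -0.0014056842773060296 [ 0.05571791 -0.07608069]
{'score': 0.84, 'mean': array([68., 60., 57.]), 'n': 343, 'ang': np.float64(1.4861087926904872), 'dims': array([0.028, 0.103]), 'box': array([ 0.4724, -0.3959,  0.018 ]), 'cop': array([ 0.4767, -0.3963,  0.024 ]), 'px': (np.float64(431.3), np.float64(221.7))}
{'score': 0.72, 'mean': array([190., 180., 171.]), 'n': 290, 'ang': np.float64(149.2458670611872), 'dims': array([0.024, 0.108]), 'box': array([ 0.625 , -0.1971,  0.018 ]), 'cop': array([ 0.6253, -0.1981,  0.024 ]), 'px': (np.float64(360.4), np.float64(168.9))}
{'score': 0.7, 'mean': array([180., 172., 164.]), 'n': 331, 'ang': np.float64(153.81590294658506), 'dims': array([0.026, 0.108]), 'box': array([ 0.6078, -0.3714,  0.018 ]), 'cop': array([ 0.6042, -0.3695,  0.024 ]), 'px': (np.float64(420.9), np.float64(175.1))}
{'score': 0.64, 'mean': array([214., 205.,  20.]), 'n': 343, 'ang': np.float64(178.08690026242837), 'dims': array([0.026, 0.104]), 'box': array([ 0.7444, -0.3659,  0.018 ]), 'cop': array([ 0.762, -0.364,  0.024]), 'px': (np.float64(417.5), np.float64(128.9))}
{'score': 0.17, 'mean': array([ 98., 177., 145.]), 'n': 7758, 'ang': np.float64(81.84903442535942), 'dims': array([0.301, 0.309]), 'box': array([0.5718, 0.0929, 0.018 ]), 'cop': array([0.575 , 0.0484, 0.024 ]), 'px': (np.float64(269.7), np.float64(188.0))}
```

View pics/c16.png

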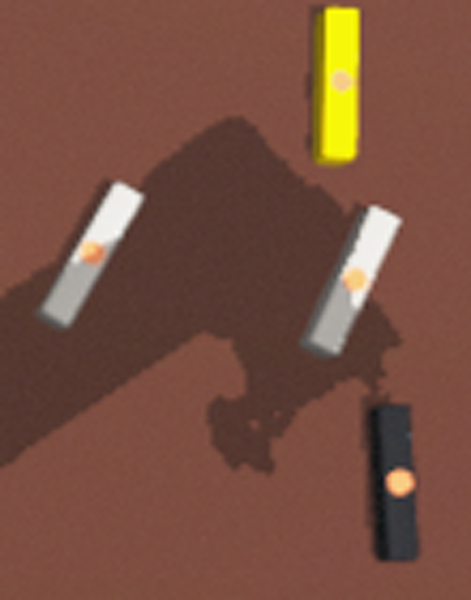

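```bash
cat > pick.py <<'E'
from h import *
import sys
name,u,v,ang=sys.argv[1],float(sys.argv[2]),float(sys.argv[3]),float(sys.argv[4])
P=back('top',[u,v],.024)[0]+[.0008,.0012,0]; print(P)
def best(pos,a,jz):
    c=[]
    for y in(a,a-180,a+180):
        if abs(y)>200: continue
        q=solver.solve_ik(pos,[180,0,y])
        if q is not None: c.append((abs(q[6]),y))
    return min(c)[1]
tip=.0045; yaw=best([P[0],P[1],tip-ZO],ang,0); print('yaw',yaw)
r.let_go(); p=r.get_obs()['position']; r.line_to([p[0],p[1],.2],.3)
r.goto([P[0],P[1],.15],[180,0,yaw]); r.line_to([P[0],P[1],.03],.25)
print(r.line_to([P[0],P[1],tip-ZO],.06,force_limit=6)); st()
r.clamp(60); r.dwell(.2); st()
r.line_to([P[0],P[1],.02],.1); st()
r.line_to([P[0],P[1],.15],.2); st()
snap('side','pick'+name); snap('top','pickt'+name)
s=cv2.imread('pics/pick%s.png'%name)[130:340,290:460]; cv2.imwrite('pics/p%s.png'%name,cv2.resize(s,(486,600),interpolation=cv2.INTER_CUBIC))
E
python3 pick.py A 361.1 168.4 150
```

```text
[ 0.62662953 -0.19717144  0.024     ]
yaw 150.0
False
t 61.5 pos [ 0.627  -0.1972 -0.0268] ori [180.   0. 150.] f [ 0.1 -0.7  0.8] gap 0.999
t 62.3 pos [ 0.6269 -0.1972 -0.0268] ori [180.   0. 150.] f [-0.5  0.6  5.3] gap 0.244
t 62.9 pos [ 0.6263 -0.1972  0.0198] ori [-180.   -0.  150.] f [-0.4  0.5 -2.5] gap 0.243
t 63.7 pos [ 0.6256 -0.1969  0.1484] ori [-1.8e+02 -1.0e-01  1.5e+02] f [-0.4 -0.1 -3.7] gap 0.245
```

View pics/pA.png

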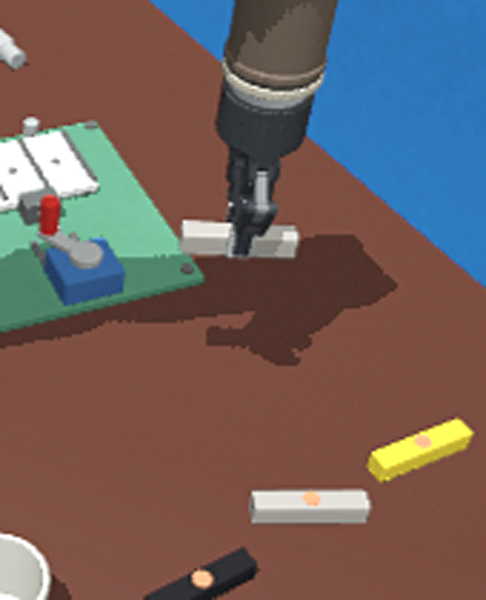

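```bash
cat > place.py <<'E'
from h import *
import sys
name,ly,yaw=sys.argv[1],float(sys.argv[2]),float(sys.argv[3])
J=np.load('J2.npy'); P=T2(J,(-.055,ly)); print(P)
r.goto([*P,.15],[180,0,yaw]); st()
r.line_to([*P,.03],.2); o=st()
snap('side','pre'+name)
tip=.0045+.028
print(r.line_to([*P,tip+.003-ZO],.08,force_limit=8)); st()
print(r.line_to([*P,tip-.003-ZO],.015,force_limit=4)); st()
r.let_go(); r.dwell(.1); p=r.get_obs()['position']; r.line_to([p[0],p[1],.2],.2); st()
q=list(r.get_obs()['joint_positions']); q[0]+=45; r.set_joints(q)
im=snap('top','plt'+name)[:,:,::-1]; cv2.imwrite('pics/t%s.png'%name,cv2.resize(im[110:270,190:450],(800,492),interpolation=cv2.INTER_CUBIC)); snap('side','pl'+name)
s=cv2.imread('pics/pl%s.png'%name)[150:250,220:370]; cv2.imwrite('pics/s%s.png'%name,cv2.resize(s,(800,533),interpolation=cv2.INTER_CUBIC))
E
python3 place.py A .048 82.06
```

```text
[0.58889656 0.15884934]
t 65.3 pos [0.5892 0.1577 0.1497] ori [-180.    0.   82.] f [-0.4  0.  -3.5] gap 0.243
t 66.0 pos [0.5899 0.1587 0.0309] ori [179.9  -0.   82. ] f [-0.  -1.  -2.4] gap 0.244
False
t 66.6 pos [0.5884 0.1587 0.0031] ori [-179.9    0.    82.1] f [ 0.3 -0.1 -3.3] gap 0.243
True
t 66.9 pos [0.5895 0.159  0.0011] ori [179.9  -0.   82.1] f [-0.5 -0.9  5.6] gap 0.243
t 68.8 pos [0.5873 0.1584 0.1988] ori [-1.798e+02  1.000e-01  8.210e+01] f [-0.  -0.1  0.1] gap 1.002
```

View pics/tA.png

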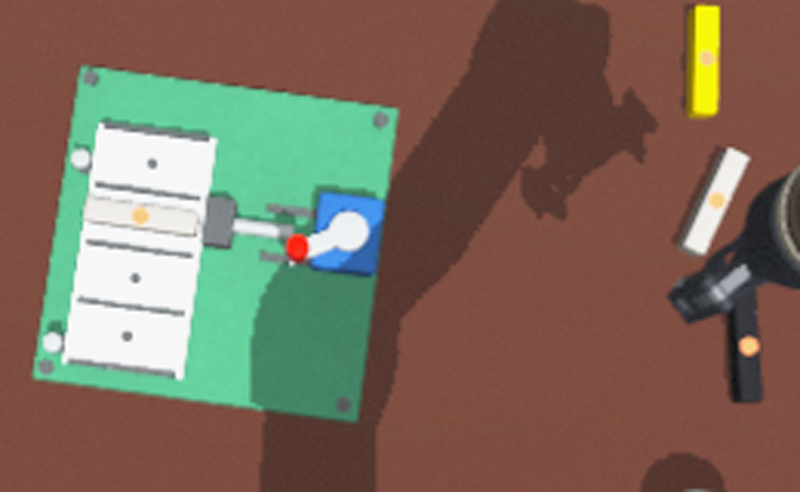

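View pics/sA.png

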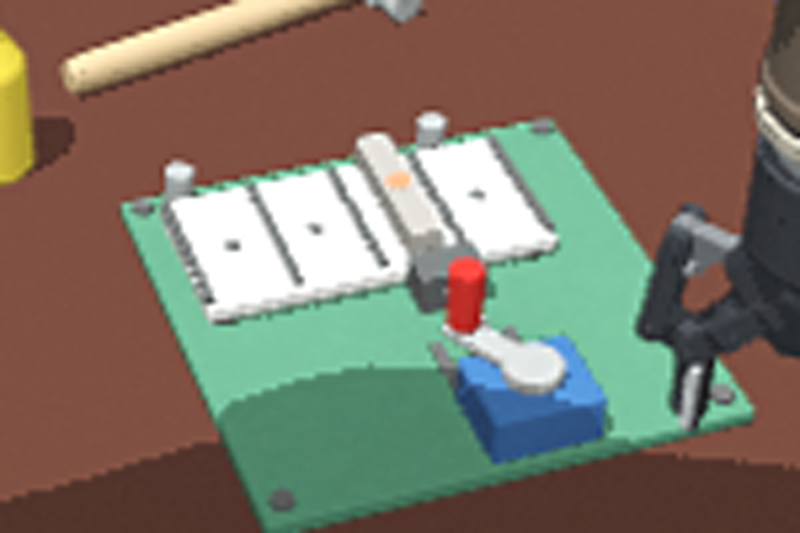

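```bash
python3 pick.py B 422.6 174.7 155
```

```text
[ 0.60813888 -0.37279874  0.024     ]
yaw 155.0
False
t 74.5 pos [ 0.6085 -0.373  -0.0267] ori [180.   0. 155.] f [-0.1  0.7 -0.5] gap 0.995
t 75.3 pos [ 0.6083 -0.373  -0.0268] ori [-180.    0.  155.] f [-0.4 -0.1  3.6] gap 0.243
t 75.9 pos [ 0.6081 -0.3729  0.0203] ori [-180.    0.  155.] f [-0.6  0.9 -3.9] gap 0.244
t 76.7 pos [ 0.6072 -0.3724  0.1483] ori [-1.80e+02 -1.00e-01  1.55e+02] f [-0.3 -0.5 -3.5] gap 0.246
```

View pics/pickB.png

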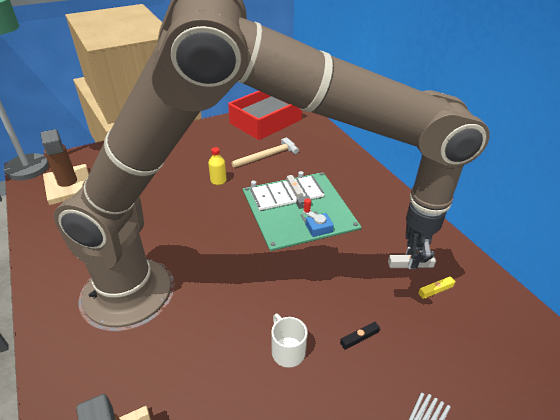

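Blank B is held level (around px 412,261); blank A lies in lane 1. Placing B in lane 3.

```bash
python3 place.py B .156 82.06
```

```text
[0.48193183 0.17376737]
t 78.8 pos [0.4824 0.1732 0.15  ] ori [180.   0.  82.] f [ 0.8 -0.3 -3.1] gap 0.239
t 79.6 pos [0.4827 0.174  0.0307] ori [180.  -0.  82.] f [ 1.  -0.1 -3.7] gap 0.243
False
t 80.1 pos [0.4818 0.1738 0.0037] ori [-180.     0.    82.1] f [-0.6  0.3 -1.9] gap 0.242
True
t 80.4 pos [0.4825 0.174  0.001 ] ori [179.9  -0.   82.1] f [-1.4 -0.1  7. ] gap 0.242
t 82.3 pos [0.4807 0.1732 0.199 ] ori [-1.798e+02  1.000e-01  8.210e+01] f [0.3 0.3 0.7] gap 0.995
```

View pics/tB.png

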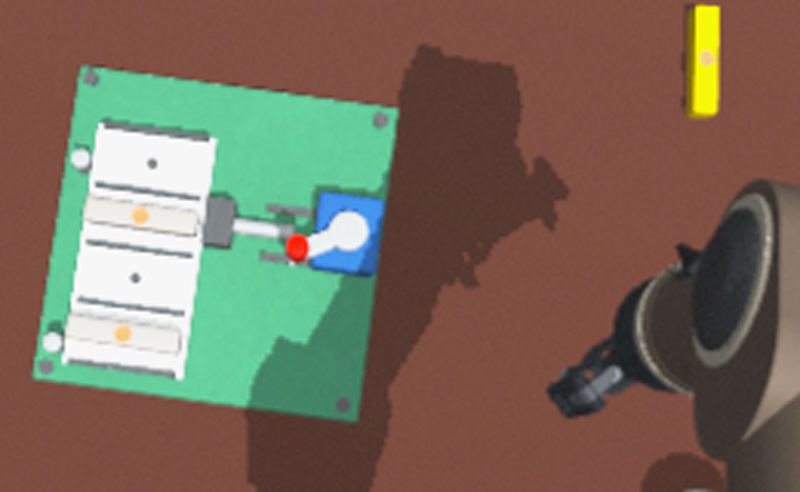

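View pics/sB.png

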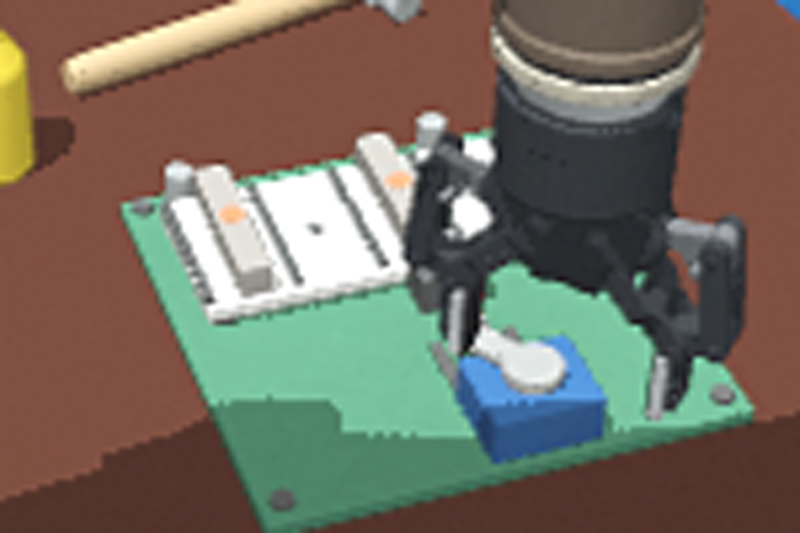

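Run:
```python
from h import *
g=lambda x,y:((x+.5)/(800/260)-.5+190,(y+.5)/(492/160)-.5+110)
J=np.load('J2.npy'); c,s=np.cos(J[2]),np.sin(J[2])
for q in [(141,215),(123,334)]:
    P=back('top',g(*q),.052)[0][:2]+[.0008,.0012]; d=P-J[:2]; print('in jig',d[0]*c+d[1]*s,-d[0]*s+d[1]*c)
for n in('top0','top8','pltA','pltB'):
    im=cv2.imread(f'pics/{n}.png').astype(float); m=(im[...,2]>120)&(im[...,1]<70)&(im[...,0]<70); m[:150]=0;m[260:]=0;m[:,:260]=0;m[:,330:]=0
    y,x=np.where(m); P=back('top',[x.mean(),y.mean()],.095)[0][:2]+[.0008,.0012]; d=P-AX; print(n,len(x),P.round(4),np.linalg.norm(d).round(4),np.degrees(np.arctan2(d[1],d[0])))
```

```text
in jig -0.054817436708965585 0.046652970511333054
in jig -0.054665755651317816 0.155496031886378
top0 49 [0.6003 0.0143] 0.0504 59.86033772798122
top8 42 [0.5538 0.0183] 0.0521 113.94062578034183
pltA 42 [0.5538 0.0183] 0.0521 113.94062578034183
pltB 43 [0.5537 0.0185] 0.0524 114.01011403054711
```

Run:
```python
from h import *
for q in [(362,277),(286,263)]:
    P=back('top',fz(*q),.041)[0][:2]+[.0008,.0012]; print(inF(P))
im=cv2.imread('pics/pltB.png'); cv2.imwrite('pics/z1.png',cv2.resize(im[160:205,235:310],(800,480),interpolation=cv2.INTER_CUBIC))
im=cv2.imread('pics/top0.png'); cv2.imwrite('pics/z0.png',cv2.resize(im[160:205,235:310],(800,480),interpolation=cv2.INTER_CUBIC))
```

```text
[-0.10677017 -0.03249542]
[-0.05614092 -0.03492982]
```

View pics/z1.png

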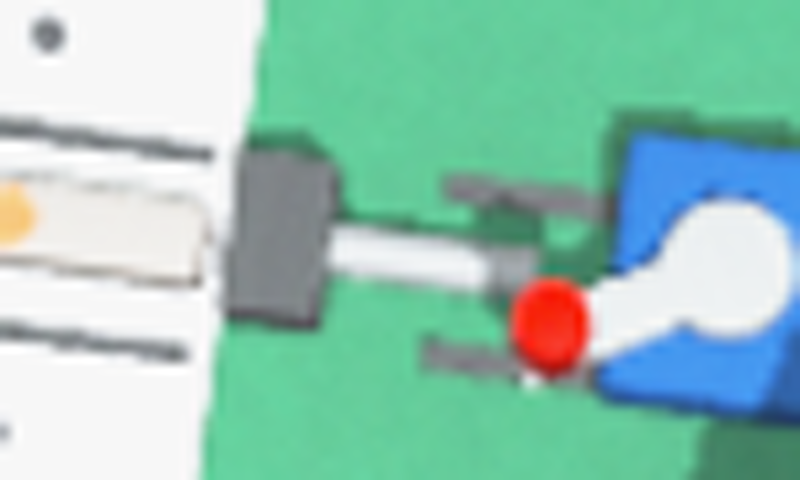

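View pics/z0.png

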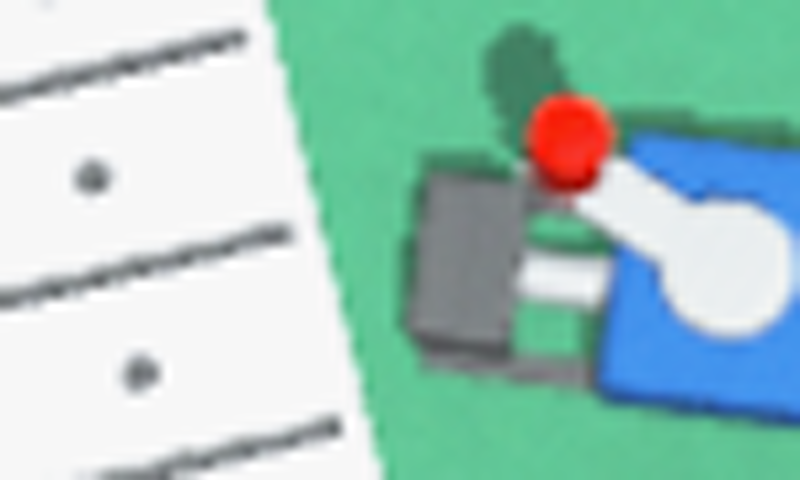

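Run:
```python
from h import *
yaw=np.degrees(F[2]); H=[.555,.0185]; zc=.081-.0187-ZO
r.goto([*H,.2],[180,0,yaw]); r.line_to([*H,.08],.2); print(r.line_to([*H,zc],.06,force_limit=6))
r.clamp(60); r.dwell(.2); st()
for dx in (.002,.004,.006,.008,.010):
    h=r.line_to([H[0]+dx,H[1],zc],.01,force_limit=14); print(dx,h); o=st()
    if h: break
r.dwell(.3); o=st()
r.let_go(); p=r.get_obs()['position']; r.line_to([p[0],p[1],.2],.2)
q=list(r.get_obs()['joint_positions']); q[0]+=45; r.set_joints(q)
snap('top','fin'); snap('side','finS')
im=cv2.imread('pics/fin.png').astype(float); m=(im[...,2]>120)&(im[...,1]<70)&(im[...,0]<70); m[:150]=0;m[260:]=0;m[:,:260]=0;m[:,330:]=0
y,x=np.where(m); P=back('top',[x.mean(),y.mean()],.095)[0][:2]+[.0008,.0012]; d=P-AX; print(P,np.degrees(np.arctan2(d[1],d[0])))
im=cv2.imread('pics/fin.png');cv2.imwrite('pics/fin2.png',cv2.resize(im[110:270,190:450],(800,492),interpolation=cv2.INTER_CUBIC)); st()
```

```text
False
t 87.4 pos [0.5551 0.0184 0.0309] ori [180.    0.   82.1] f [-1.1  0.1  5. ] gap 0.231
0.002 False
t 87.7 pos [0.5565 0.019  0.0308] ori [-180.    -0.    82.2] f [-3.3  0.2  7.2] gap 0.232
0.004 False
t 88.1 pos [0.5581 0.0196 0.0308] ori [-179.9   -0.    82.2] f [-4.2  1.9  8. ] gap 0.232
0.006 False
t 88.4 pos [0.5599 0.0203 0.0308] ori [-1.799e+02 -1.000e-01  8.220e+01] f [-5.7  3.8  9.2] gap 0.231
0.008 False
t 88.8 pos [0.5616 0.0207 0.0308] ori [-1.799e+02 -1.000e-01  8.220e+01] f [-6.8  4.7  9.5] gap 0.226
0.01 False
t 89.1 pos [0.5626 0.021  0.0308] ori [-1.798e+02 -1.000e-01  8.230e+01] f [-10.4   6.3  12.1] gap 0.227
t 89.4 pos [0.5626 0.021  0.0307] ori [-1.798e+02 -1.000e-01  8.230e+01] f [-9.2  5.  11.6] gap 0.229
[0.55406928 0.01892101] 113.46364454456702
t 92.8 pos [ 0.4131 -0.3848  0.199 ] ori [-179.9   -0.    37.3] f [0.1 0.1 1.5] gap 0.996
```

View pics/fin2.png

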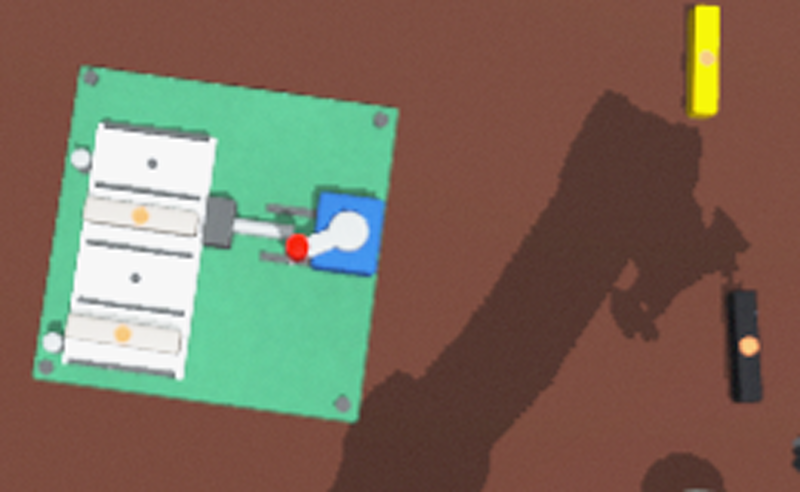

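View pics/finS.png

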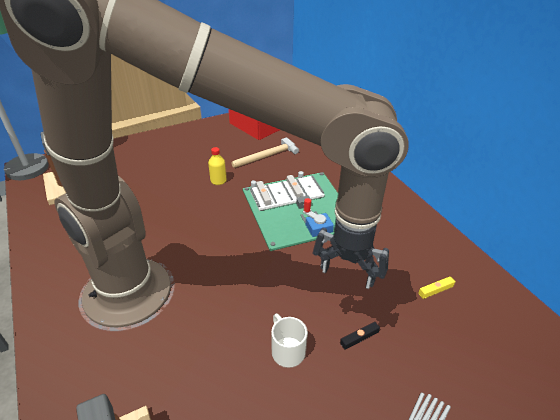

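```bash
python3 -c "
from h import *
r.sign_off(); st()"
```

```text
the job is handed in; nothing more can be done
the job is handed in; nothing more can be done
```

The job is done and handed in after about 93 s of the 210 s allowed. No verdict was reported.

- **Plate:** I pushed it square against both pins with the clamp still open. The last camera fit put it within about 0.002 rad of square, with its edge at fixture x = 55.7 mm (nominal 55).
- **Clamp:** I wound the crank about 2.9 turns clockwise until it stopped against resistance. At the end, a firmer push of about 10 N moved the handle only about 0.5°, and the jaw visibly touches the plate. I had no direct reading of the crank angle or the jaw force. My estimate of the angle, from the winding and the pictures, is 17.9 to 18.2 rad.
- **Blanks:** Two light grey blanks were there. They now lie flat in lanes 1 and 3, and the top camera puts their centres within about 2 mm of the lane centres. The black and yellow look-alikes, oil bottle, mug and hammer were left alone.

Three things did not go as expected:

- **Fingertip height:** The fingertips were about 32 mm higher than the reported TCP. My first push therefore passed over the plate without touching it. I found the offset by touching the bed and corrected for it from then on.
- **First square-up:** It stopped about 0.023 rad short, so I pushed once more to close the gap.
- **Handle position:** While the gripper pressed, its position read up to 8 mm further round than the pictures showed the handle. I put this down to flex in the fingers.

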